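# Hang the teal bin on the height-adjustable slat rail

### The job

Hang the teal bin on the desk's slat rail, in the middle of the free space between the red and the black bin: tip it, lift its hook over the rail's front lip, slip the hook's foot in under the rear flange, then swing the bin upright and lower it until you feel its weight sit home on the lip, and only then let go. Nobody noted how high the rail is clamped today, so find it by feel or by eye; be gentle with it, and leave the mug and the stapler alone.

Things in the scene. Friction and masses are not known exactly. Their poses are not given: they have to be found in the camera images.
- bin: Open teal plastic bin, two small cartons on its floor (up to z = 34 mm), 0.25 to 0.75 kg; starts standing on the desk. Origin: underside, in the plane of its back plate's rear face, mid-width; x towards the hook, z up. 120 mm wide; walls 4 mm, 80 high; back plate 97 high. Front wall slopes from x -55 (bottom) to x -80 (rim, z 80). A rib on the back (z 32 to 42) juts to x = 8, so it hangs plumb.
- bridge: Top of the bin's hook, part of the bin: flat, x 0 to 17 mm behind the back plate, 90 wide, 5 thick. Origin: mid-width, on its underside at the back plate's rear face = bin (0, 0, 92); axes as the bin's. When the bin is home this underside rests on the rail's lip, bin plumb.
- bin_foot (a point): Lower tip edge of the hook's foot, mid-width, at bin (35, 0, 74) mm; axes as the bin's. Hook section in the bin's frame, 90 mm wide: bridge x 0 to 17, z 92 to 97; from it a tongue goes down, x 13 to 17, z 74 to 92; at its lower end a foot points away from the bin, x 17 to 35, z 74 to 79. The lip goes between back plate and tongue.
- bin_grip (a point): Place to pinch the bin across its front wall: mid-width, 18 mm down the slope from the rim, in the middle of the 10 mm thickness of wall plus label holder (70 mm wide, 42 mm down the slope from 3 mm below the rim); axes as the bin's. The wall leans out 17 degrees, so fingers lie flat on it when they lean 17 degrees, tips towards the bin's +x.
- rail: Slat rail: aluminium channel 460 mm long (y) clamped on two uprights, in front of which bins hang. Origin: on the desk below the front face of the lip, mid-length; x away from the robot, z up. Section, z from the lip's top: front wall with lip x 0 to 4, z -64 to 0; channel open on top x 4 to 22, floor z -44; flat rear flange x 22 to 42, z +1 to +5; rear wall x 42 to 46. Parallel to the desk.
- rail_upright (a point): Top of the +y steel upright: rail (60, 180, 198) mm, 16 mm thick; its twin at y -180. The channel is clamped firmly on them at any height from 140 to 175 mm (top of the lip above the desk). This height is not reported: touch the rail or look.
- rail_space (a point): Point on the desk below where the bridge's origin ends in x and y: rail (-8.5, 0, 0) mm, amid the 170 mm free space between a red bin (y +135) and a black bin (y -135), 100 mm wide, fixed. Upright, the hook (22 mm tongue to foot tip) cannot pass the 18 mm opening: it enters with the bin's bottom swung out to -x by 30 to 40 degrees, foot first under the flange, and seats as it swings upright.
- mug: Blue mug standing on the desk, 82 mm across, 95 mm tall, with a handle; origin under its centre. Leave it alone.
- stapler: Red and black desk stapler, 140 x 38 x 50 mm, lying along its x; origin under its centre. Leave it alone.
Not all that is in view belongs to the job. Leave any pink, purple or yellow look-alike of the bin alone.

How it is judged:
By the outcome, as a careful person would: the job done as asked, in the order asked, and still so for the second after the job is handed in, with the robot touching nothing.
It also fails if it takes over 54 s, if anything falls off the work surface, if the arm or the gripper's body presses on something with over 40 N, if the wrist force passes 120 N, or if a joint passes its speed limit or range.

### The arm

A 6-joint arm with a two-finger parallel gripper is mounted at the origin on the work surface. World frame = base frame: x ahead of the robot, y to its left, z up, the work surface at z = 0. Lengths are in mm, angles in degrees, forces in N, time in s.
With the tool pointing down it reaches from about 275 to 975 mm from the base axis. Payload 8.4 kg.
Tool frame: the origin (TCP) lies on the centre line of the jaws, within the pads' length; the fingertips stand 8 mm ahead of it and the grasp point (between the pads) lies 11 mm behind it (finger_overhang is the distance from the TCP to the fingertips, in mm); z points along the fingers, y is the line along which they close (so a half turn about z gives the same grasp; the last joint's range is limited). The gripper opens to 92 mm and grips with 3 to 60 N. Pads are 20 mm wide; open, the fingers measure 128 mm over their backs; the gripper's body (75 mm by 189 mm) begins 69 mm behind the grasp point.
Start: joints at [69.878, 20.225, 93.587, -0, 66.188, -0.138], TCP at [213.605, 587.368, 222.583] pointing down, gripper open.
Joint ranges: [-150.9, 150.9], [-52.94, 120.26], [3.33, 152.33], [-74.26, 254.26], [0, 154.13], [-172.89, 172.89]. Speed limits (degrees/s): [127.2, 127.2, 159.86, 180, 180, 180].

### API

Orientations are given as a 3x3 rotation matrix whose columns are the frame's x, y, z axes.
In Python, from rig import * gives the robot as it stands.
- The arm moves only by the tool carry_out, never from a script. Its arguments are lists of equal length, an entry for each row: "delta_rot": the turn, a rotation vector about the tool's x, y, z in units of 0.12 rad (1.0 is 0.12 rad), a list of three; "travel": the shift along the tool's x, y, z in units of 0.04 m (1.0 is 0.04 m), a list of three; "jaw": the opening, from 0 (shut) to 1 (fully open). A call has 1 to 12 rows; each row shifts and turns the commanded pose from where the row before left it, along the tool's axes as they then stand; what a row does not reach is not made up. A row lasts 1/10 s, in which the tool goes at most 50 mm and 8.59 degrees, less where a joint would pass 70% of its speed; a pose out of reach is approached as far as the arm can. A call with a number of a shift or a turn outside -1 to 1 is refused whole. A call with a gripper value outside its range is refused whole. The fingers move at their own pace and stop on an object; "grip_force" is the grip in N (left out, the last holds). Time passes only in rows, so rows that do not move let the fingers close. It gives the time, the measured TCP pose, the force, the opening and the grip force at its end, in the units of the state.
- state(): the state, without advancing time (a new reading comes with each control period).
- snapshot(name): name is "scene" or "top" or "wrist"; returns a dict with "frame" (384x512x3 uint8, blue, green, red), "z_map" (384x512 float32, mm along the optical axis (not along the pixel's ray), 0 where there is no reading), "fovy" (degrees; the focal length in pixels is half the picture's height over the tangent of half this angle, whatever the lens; pixels are square), "cx", "cy" (the principal point, pixels), "rvec" (rotation vector, rad) and "tvec" (3), from world to camera coordinates, as OpenCV has them; the wrist camera has in their place "tool_from_camera" (4x4, takes a point from camera to tool coordinates, whose origin is the TCP and whose axes are the flange's). Camera axes: x right, y down, z forward; pixel columns grow to the right and rows downward; lengths in mm; the calibration is good to about 2 mm. A picture is of the moment at which its call begins: read the wrist's pose just before it.
- finish_job(): hands the job in; it is judged then, once.
The state is a dict: "time_s": time; "joints": joint angles; "dq": joint speeds; "effort": joint torques, N m; "eef_pos": TCP position; "ee_rot": TCP orientation; "ft_force": force on the tool from outside, world axes, zero at the start; "ft_torque": the same for the moment, N m; "grip_width": finger opening in mm; "gripper_force": force on a finger pad.
Only numpy, scipy, OpenCV 4.12 (cv2) and the standard library are available. Lean on these libraries where they do the work, as an engineer would, in place of code of your own. Each camera call takes 0.05 s, during which the arm holds its last target. There are 200 camera calls.

## Working session

There is one attempt and no reset: what is moved stays moved. The work goes in short steps, Python scripts to look and compute and a tool call to move; the robot and the scene stay as the last step left them, time stands still between calls to the robot, and variables do not carry over. Pictures are saved under pics/ and viewed, at most 10 in all, crops included, and the job is handed in when it is done.

Besides the shell and the picture viewer there is one more tool, called by a JSON object that holds its "method" and its "body". carry_out: Moves the arm, as the interface text tells. Its arguments: {"type":"object","properties":{"delta_rot":{"type":"array","items":{"type":"array","items":{"type":"number","minimum":-1,"maximum":1}}},"travel":{"type":"array","items":{"type":"array","items":{"type":"number","minimum":-1,"maximum":1}}},"jaw":{"type":"array","items":{"type":"number"}},"grip_force":{"type":"number"}},"required":["delta_rot","travel","jaw"]}

```bash
ls; mkdir -p pics; python3 - <<'E'
from rig import *
import cv2,numpy as np
s=state();print({k:s[k] for k in('time_s','eef_pos','ft_force','grip_width')})
a=snapshot("scene");b=snapshot("top")
for n,p in(("scene",a),("top",b)):
    np.savez(f"pics/{n}.npz",**p)
    print(n,p['fovy'],p['cx'],p['cy'],p['rvec'],p['tvec'],(p['z_map']>0).mean())
cv2.imwrite("pics/a.png",a['frame']);cv2.imwrite("pics/b.png",b['frame'])
E
```

```text
pics
{'time_s': 0.0, 'eef_pos': array([213.42522456, 586.90515716, 221.87556565]), 'ft_force': array([0.45306322, 0.23582595, 0.77568928]), 'grip_width': 91.72688977160676}
scene 51.146205698762294 256.4366748641739 196.49964715896022 [ 1.64078266  2.21105389 -0.63212606] [ 117.38610759 -324.00424024 1667.67029305] 0.9961649576822916
top 48.77719910015683 258.2305098532041 188.73021745662942 [ 2.10770625 -2.15354973  0.19656222] [  14.07657123  510.50542029 1376.75824976] 0.9959259033203125
```

View pics/a.png

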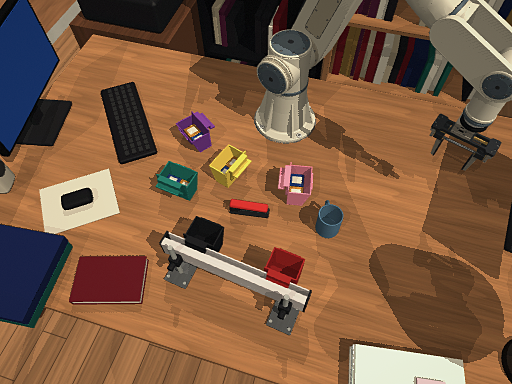

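View pics/b.png

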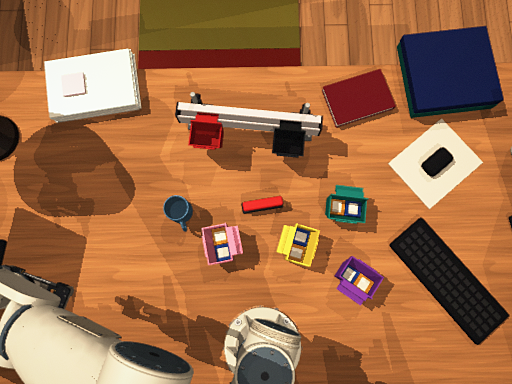

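The top view shows the teal bin at about (346,205) with its hook towards the rail. The rail runs from (178,112) to (322,124), with the red bin at (206,130), the black bin at (289,140), the mug at (178,208) and the stapler at (263,205). Next I'll measure them with the depth and calibration.

```bash
cat > h.py <<'E'
import numpy as np,cv2
def cloud(p,T=None):
    f=192/np.tan(np.radians(p['fovy'])/2); v,u=np.mgrid[:384,:512]; z=p['z_map'].astype(float)
    c=np.dstack([(u-p['cx'])/f*z,(v-p['cy'])/f*z,z])
    if T is None:
        R,_=cv2.Rodrigues(np.array(p['rvec'],float)); return (c-np.array(p['tvec']).ravel())@R
    return c@T[:3,:3].T+T[:3,3]
def mask(p,lo,hi): return (cv2.inRange(cv2.cvtColor(p['frame'],cv2.COLOR_BGR2HSV),lo,hi)>0)&(p['z_map']>0)
TEAL=((78,90,40),(96,255,255)); 
def big(m):
    n,l,s,_=cv2.connectedComponentsWithStats(m.astype(np.uint8)); return l==1+np.argmax(s[1:,4])
E
python3 - <<'E'
from h import *
for n in("scene","top"):
    p=dict(np.load(f"pics/{n}.npz"));p['fovy']=float(p['fovy']);w=cloud(p)
    print(n)
    m=mask(p,*TEAL); 
    m[:, :140]&=False
    if n=="top": m[:170]=False; m[:, :300]=False; m[:,400:]=False
    else: m[:150]=False;m[215:]=False;m[:,215:]=False
    m=big(m);P=w[m]; print("teal",len(P),P.min(0).round(),P.max(0).round(),np.percentile(P[:,2],[50,90,97]))
    T=P[P[:,2]>70]; r=cv2.minAreaRect(T[:,:2].astype(np.float32)); print("rect>70",r, cv2.boxPoints(r).round(1).tolist())
    T=P[P[:,2]>89]; 
    if len(T)>5: r=cv2.minAreaRect(T[:,:2].astype(np.float32)); print("rect>89",len(T),T.mean(0).round(1),r, cv2.boxPoints(r).round(1).tolist())
    hsv=cv2.cvtColor(p['frame'],cv2.COLOR_BGR2HSV)
    # rail: pale, 100<z<200
    reg=(w[...,2]>110)&(w[...,2]<190)&(w[...,0]>600)&(w[...,0]<900)&(abs(w[...,1])<350)
    m=reg&(hsv[...,1]<60)&(hsv[...,2]>120); m=big(m);P=w[m]
    print("rail",len(P),P.min(0).round(),P.max(0).round()); h,e=np.histogram(P[:,2],np.arange(100,200,4)); print(list(zip(e[:-1].astype(int).tolist(),h.tolist())))
    zt=np.percentile(P[:,2],80); T=P[P[:,2]>zt-8]; r=cv2.minAreaRect(T[:,:2].astype(np.float32)); print(zt,r,cv2.boxPoints(r).round(1).tolist())
    for nm,lo,hi in(("red",(0,120,60),(6,255,255)),("blue",(98,100,40),(112,255,255))):
        m=mask(p,lo,hi)&(w[...,2]>15)&(w[...,0]<900)&(abs(w[...,1])<300)&(w[...,0]>200)
        k,l,s,c=cv2.connectedComponentsWithStats(m.astype(np.uint8))
        for i in range(1,k):
            if s[i,4]>80: Q=w[l==i]; print(nm,s[i,4],Q.min(0).round(),Q.max(0).round())
E
```

```text
scene
teal 976 [ 390. -349.    0.] [ 517. -221.  102.] [71.94699464 95.22953361 98.45969714]
rect>70 ((451.7013854980469, -285.2915344238281), (122.45710754394531, 123.427734375), 83.24078369140625) [[383.20001220703125, -338.79998779296875], [505.79998779296875, -353.3999938964844], [520.2000122070312, -231.8000030517578], [397.6000061035156, -217.1999969482422]]
rect>89 166 [ 482.2 -289.8   95.8] ((481.88641357421875, -290.2252197265625), (118.74130249023438, 23.047985076904297), 82.28682708740234) [[462.5, -347.5], [485.29998779296875, -350.6000061035156], [501.29998779296875, -232.89999389648438], [478.3999938964844, -229.8000030517578]]
rail 1632 [ 700. -201.  110.] [783. 257. 159.]
[(100, 0), (104, 0), (108, 23), (112, 47), (116, 36), (120, 43), (124, 43), (128, 51), (132, 47), (136, 44), (140, 26), (144, 35), (148, 512), (152, 679), (156, 46), (160, 0), (164, 0), (168, 0), (172, 0), (176, 0), (180, 0), (184, 0), (188, 0), (192, 0)]
153.7188303033001 ((743.3311157226562, 27.947235107421875), (459.8482971191406, 27.18653678894043), 83.41068267822266) [[703.4000244140625, -198.89
[... 807 characters left out ...]
779296875, -231.0]]
rail 1035 [ 704. -199.  110.] [778. 259. 161.]
[(100, 0), (104, 0), (108, 2), (112, 0), (116, 0), (120, 0), (124, 0), (128, 0), (132, 0), (136, 1), (140, 1), (144, 28), (148, 314), (152, 543), (156, 144), (160, 2), (164, 0), (168, 0), (172, 0), (176, 0), (180, 0), (184, 0), (188, 0), (192, 0)]
155.34345693593352 ((741.5908203125, 29.020797729492188), (460.39324951171875, 26.873640060424805), 83.28681945800781) [[701.2999877929688, -198.0], [728.0, -201.1999969482422], [781.7999877929688, 256.1000061035156], [755.2000122070312, 259.20001220703125]]
red 975 [628. 118.  51.] [753. 223. 160.]
red 377 [440. -75.  16.] [484.  55.  60.]
blue 212 [376. 229.  18.] [485. 300. 102.]
```

```bash
python3 - <<'E'
from rig import *
from h import *
s=state();print(np.round(s['ee_rot'],3).tolist());p=snapshot("wrist");print(np.round(p['tool_from_camera'],2).tolist(),p['fovy'])
# refined clouds: section in rail frame, and bin frame
for n in("scene","top"):
    p=dict(np.load(f"pics/{n}.npz"));p['fovy']=float(p['fovy']);w=cloud(p)
    a=np.radians(-6.6);x=np.array([np.cos(a),np.sin(a)]);y=np.array([-x[1],x[0]])
    q=w.reshape(-1,3); hsv=cv2.cvtColor(p['frame'],cv2.COLOR_BGR2HSV).reshape(-1,3)
    X=q[:,:2]@x;Y=q[:,:2]@y;Z=q[:,2]
    k=(Z>80)&(Z<200)&(X>690)&(X<800)&(Y>80)&(Y<160) if 0 else (Z>60)&(Z<200)&(X>690)&(X<800)&(Y>60)&(Y<160)
    k&=(hsv[:,1]<60)
    for xb in range(700,776,4):
        m=k&(X>=xb)&(X<xb+4)
        if m.sum()>3: print(n,xb,m.sum(),Z[m].mean().round(1),Z[m].std().round(1))
E
```

```text
[[-0.94, 0.342, -0.0], [0.342, 0.94, -0.001], [-0.0, -0.001, -1.0]]
[[-0.0, -0.97, -0.24, 67.26], [1.0, -0.0, 0.0, -0.8], [-0.0, -0.24, 0.97, -162.42], [0.0, 0.0, 0.0, 1.0]] 70.9604292017685
scene 700 96 132.1 16.5
scene 704 119 125.6 14.8
scene 720 20 151.6 1.5
scene 724 44 152.6 2.0
scene 728 48 152.1 2.0
scene 732 42 152.2 1.5
scene 736 42 153.0 1.7
scene 740 50 152.9 2.0
scene 744 251 122.2 21.3
top 700 137 124.0 19.9
top 704 7 135.9 22.5
top 716 7 105.7 1.1
top 720 60 130.0 24.0
top 724 68 131.0 24.3
top 728 70 128.8 25.1
top 732 63 132.4 24.3
top 736 42 145.8 16.5
top 740 38 152.8 3.0
top 744 7 150.8 0.7
```

```bash
cat >> h.py <<'E'
from scipy.spatial.transform import Rotation as Ro, Slerp
def plan(p,R,way,tmm=36,deg=6.2):
    """rows in tool axes from pose (p,R) through poses way=[(pos,R)..]"""
    p=np.array(p,float);R=np.array(R,float);D=[];T=[]
    for q,Q in way:
        q=np.array(q,float);a=np.linalg.norm((Ro.from_matrix(R).inv()*Ro.from_matrix(Q)).as_rotvec())
        n=max(1,int(np.ceil(max(np.linalg.norm(q-p)/tmm,np.degrees(a)/deg))));sl=Slerp([0,1],Ro.from_matrix([R,Q]));p0=p
        for i in range(1,n+1):
            t=np.round(R.T@(p0+(q-p0)*i/n-p)/40,2);d=np.round((Ro.from_matrix(R).inv()*sl(i/n)).as_rotvec()/.12,2)
            p=p+R@t*40;R=R@Ro.from_rotvec(d*.12).as_matrix();D.append((d+0.).tolist());T.append((t+0.).tolist())
    for i in range(0,len(D),12): print("delta_rot",D[i:i+12],"\ntravel",T[i:i+12],len(D[i:i+12]))
    print("end",p.round(1))
def tool(yaw,lean):
    """tool y along +x of a frame at yaw, fingertips leaning towards +x by lean (deg)"""
    l=np.radians(lean);z=[np.sin(l),0,-np.cos(l)];y=[np.cos(l),0,np.sin(l)]
    return Ro.from_euler('z',yaw,degrees=True).as_matrix()@np.array([np.cross(y,z),y,z]).T
E
python3 - <<'E'
from rig import *
from h import *
s=state();p=s['eef_pos'];R=s['ee_rot'];print(tool(-8,0).round(2).tolist())
plan(p,R,[((380,330,240),tool(30,0)),((580,20,240),tool(-6.6,0))])
E
```

```text
[[0.14, 0.99, 0.0], [0.99, -0.14, 0.0], [0.0, 0.0, -1.0]]
delta_rot [[0.0, 0.0, 0.65], [0.0, 0.0, 0.64], [0.0, 0.0, 0.65], [0.0, 0.0, 0.65], [0.0, 0.0, 0.64], [-0.01, 0.0, 0.65], [0.0, 0.0, 0.65], [0.0, 0.0, 0.64], [0.0, 0.0, 0.65], [0.0, 0.0, 0.48], [0.0, 0.0, 0.49], [0.0, 0.0, 0.48]] 
travel [[-0.68, -0.51, -0.05], [-0.72, -0.46, -0.05], [-0.75, -0.4, -0.05], [-0.77, -0.35, -0.05], [-0.81, -0.28, -0.05], [-0.82, -0.22, -0.05], [-0.84, -0.15, -0.05], [-0.84, -0.09, -0.05], [-0.85, -0.02, -0.04], [-0.84, 0.04, 0.0], [-0.83, 0.09, 0.0], [-0.83, 0.14, 0.0]] 12
delta_rot [[0.0, 0.0, 0.49], [0.0, 0.0, 0.48], [0.0, 0.0, 0.48], [0.0, 0.0, 0.49], [0.0, 0.0, 0.48], [0.0, 0.0, 0.49], [0.0, 0.0, 0.48], [0.0, 0.0, 0.48]] 
travel [[-0.82, 0.18, 0.0], [-0.8, 0.24, 0.0], [-0.79, 0.28, 0.0], [-0.78, 0.32, 0.0], [-0.75, 0.37, 0.0], [-0.73, 0.41, 0.0], [-0.7, 0.46, 0.0], [-0.68, 0.49, 0.0]] 8
end [579.9  20.  240. ]
```

{"method": "carry_out", "body": {"delta_rot": [[0, 0, 0.65], [0, 0, 0.65], [0, 0, 0.65], [0, 0, 0.65], [0, 0, 0.65], [0, 0, 0.65], [0, 0, 0.65], [0, 0, 0.65], [0, 0, 0.65], [0, 0, 0.5], [0, 0, 0.5], [0, 0, 0.5]], "travel": [[-0.68, -0.51, -0.05], [-0.72, -0.46, -0.05], [-0.75, -0.4, -0.05], [-0.77, -0.35, -0.05], [-0.81, -0.28, -0.05], [-0.82, -0.22, -0.05], [-0.84, -0.15, -0.05], [-0.84, -0.09, -0.05], [-0.85, -0.02, -0.05], [-0.84, 0.04, 0], [-0.83, 0.09, 0], [-0.83, 0.14, 0]], "jaw": [1, 1, 1, 1, 1, 1, 1, 1, 1, 1, 1, 1]}}

```text
time_s: 1.35
eef_pos: [434.3, 243.9, 240.5]
ee_rot: [[-0.331, 0.944, -0.0], [0.944, 0.331, -0.0], [-0.0, -0.0, -1.0]]
ft_force: [0.2, 0.9, -0.8]
grip_width: 91.9
gripper_force: 0.0
```

{"method": "carry_out", "body": {"delta_rot": [[0, 0, 0.5], [0, 0, 0.5], [0, 0, 0.5], [0, 0, 0.5], [0, 0, 0.5], [0, 0, 0.5], [0, 0, 0.5], [0, 0, 0.5], [0, 0, 0]], "travel": [[-0.82, 0.18, 0], [-0.8, 0.24, 0], [-0.79, 0.28, 0], [-0.78, 0.32, 0], [-0.75, 0.37, 0], [-0.73, 0.41, 0], [-0.7, 0.46, 0], [-0.68, 0.5, 0], [0, 0, 0]], "jaw": [1, 1, 1, 1, 1, 1, 1, 1, 1]}}

```text
time_s: 2.25
eef_pos: [577.5, 14.6, 240.3]
ee_rot: [[0.144, 0.99, 0.001], [0.99, -0.144, -0.001], [-0.001, 0.001, -1.0]]
ft_force: [0.3, -0.7, 0.0]
grip_width: 91.9
gripper_force: 0.0
```

```bash
python3 - <<'E'
from rig import *
from h import *
s=state();p=snapshot("wrist");print(s['time_s'],s['eef_pos'],s['ee_rot'].round(3).tolist())
w=cloud(p,p['tool_from_camera'])@s['ee_rot'].T+s['eef_pos'];np.savez("pics/w1.npz",w=w,**p)
cv2.imwrite("pics/w1.png",p['frame'])
plan(s['eef_pos'],s['ee_rot'],[((395,-250,230),tool(-8,0))])
E
```

```text
2.25 [577.49298745  14.56983941 240.31365992] [[0.144, 0.99, 0.001], [0.99, -0.144, -0.001], [-0.001, 0.001, -1.0]]
delta_rot [[0.0, 0.0, 0.0], [0.0, 0.0, -0.01], [0.0, 0.0, 0.0], [0.0, 0.0, -0.01], [0.0, 0.0, 0.0], [0.0, 0.0, -0.01], [0.0, 0.01, 0.0], [0.01, 0.0, -0.01], [0.0, 0.0, 0.0]] 
travel [[-0.8, -0.4, 0.03], [-0.8, -0.39, 0.03], [-0.8, -0.4, 0.03], [-0.8, -0.4, 0.03], [-0.8, -0.39, 0.03], [-0.8, -0.4, 0.02], [-0.8, -0.4, 0.03], [-0.8, -0.4, 0.03], [-0.79, -0.4, 0.03]] 9
end [ 395.  -249.8  230. ]
```

View pics/w1.png

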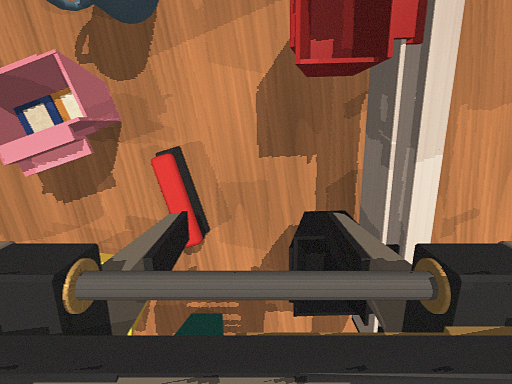

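The wrist view shows the rail at columns 365 to 450, with the free span below the red bin (320–425, rows 0–75). I'll take its section from this view and go on to the bin.

```bash
python3 - <<'E'
from h import *
d=np.load("pics/w1.npz");w=d['w'];f=d['frame']
for v in(100,150,200):
    print(v,[(u,*w[v,u].round(1).tolist(),int(f[v,u].mean())) for u in range(356,450,4)])
E
```

```text
100 [(356, 732.6, 88.7, 1.1, 80), (360, 739.2, 87.9, -1.5, 76), (364, 744.3, 87.0, 0.1, 126), (368, 715.4, 85.1, 85.8, 76), (372, 715.3, 84.4, 96.7, 87), (376, 715.5, 83.7, 106.2, 85), (380, 715.2, 83.0, 116.2, 92), (384, 715.0, 82.4, 125.4, 103), (388, 715.5, 81.8, 132.5, 86), (392, 715.4, 81.2, 140.5, 88), (396, 715.4, 80.7, 147.8, 219), (400, 740.7, 80.0, 105.7, 148), (404, 745.7, 79.4, 104.0, 112), (408, 748.8, 78.8, 106.1, 111), (412, 754.1, 78.2, 104.0, 114), (416, 756.6, 77.6, 106.9, 84), (420, 755.9, 77.1, 115.3, 83), (424, 737.1, 77.2, 153.4, 215), (428, 740.7, 76.6, 153.2, 206), (432, 744.1, 76.1, 153.3, 198), (436, 747.5, 75.6, 153.5, 205), (440, 750.2, 75.1, 154.7, 208), (444, 754.5, 74.6, 153.5, 200), (448, 757.1, 74.1, 154.8, 204)]
150 [(356, 729.1, 17.6, 0.1, 80), (360, 734.9, 16.8, 0.3, 134), (364, 709.1, 29.5, 83.7, 108), (368, 708.8, 30.9, 96.4, 106), (372, 708.6, 32.1, 107.6, 102), (376, 709.4, 32.8, 115.9, 100), (380, 709.4, 33.9, 125.5, 102), (384, 709.4, 34.8, 134.4, 88), (388, 709.2, 35.8, 143.3, 83), (392, 711.1, 35.9, 147.3, 208), (396, 736.5, 27.6, 103.7, 10
[... 502 characters left out ...]
 95.5, 103), (368, 702.7, -25.3, 105.3, 100), (372, 702.7, -21.8, 116.7, 101), (376, 702.7, -18.7, 127.1, 102), (380, 703.0, -16.0, 136.2, 102), (384, 703.3, -13.5, 144.7, 95), (388, 705.7, -12.8, 148.1, 222), (392, 731.0, -30.0, 103.3, 109), (396, 735.4, -30.5, 103.7, 105), (400, 739.5, -30.8, 104.7, 114), (404, 743.9, -31.4, 105.0, 102), (408, 743.8, -28.7, 113.7, 102), (412, 726.1, -14.2, 153.5, 229), (416, 730.0, -14.8, 153.4, 217), (420, 734.4, -15.7, 152.5, 217), (424, 738.4, -16.3, 152.2, 222), (428, 742.3, -17.0, 152.0, 218), (432, 745.9, -17.4, 152.5, 217), (436, 749.1, -17.5, 153.5, 182), (440, 854.3, -79.0, 0.4, 126), (444, 861.1, -80.3, -0.5, 108), (448, 867.4, -81.2, -0.7, 125)]
```

{"method": "carry_out", "body": {"delta_rot": [[0, 0, 0], [0, 0, 0], [0, 0, 0], [0, 0, 0], [0, 0, 0], [0, 0, 0], [0, 0, 0], [0, 0, 0], [0, 0, 0], [0, 0, 0]], "travel": [[-0.8, -0.4, 0], [-0.8, -0.4, 0], [-0.8, -0.4, 0], [-0.8, -0.4, 0], [-0.8, -0.4, 0], [-0.8, -0.4, 0], [-0.8, -0.4, 0], [-0.8, -0.4, 0], [-0.8, -0.4, 0], [0, 0, 0]], "jaw": [1, 1, 1, 1, 1, 1, 1, 1, 1, 1]}}

```text
time_s: 3.3
eef_pos: [391.1, -248.8, 240.5]
ee_rot: [[0.141, 0.99, -0.001], [0.99, -0.141, -0.0], [-0.0, -0.001, -1.0]]
ft_force: [-0.5, 0.1, -0.1]
grip_width: 91.9
gripper_force: 0.0
```

```bash
python3 - <<'E'
from rig import *
from h import *
s=state();p=snapshot("wrist");print(s['time_s'],s['eef_pos'],s['ee_rot'].round(3).tolist())
w=cloud(p,p['tool_from_camera'])@s['ee_rot'].T+s['eef_pos'];np.savez("pics/w2.npz",w=w,**p)
m=mask(p,*TEAL)&(w[...,0]>360)&(w[...,0]<540)&(w[...,1]<-200)&(w[...,2]>-5)
P=w[m];print(len(P),P.min(0),P.max(0))
for lo,hi in((93,103),(77,84)):
    T=P[(P[:,2]>lo)&(P[:,2]<hi)];r=cv2.minAreaRect(T[:,:2].astype(np.float32));print(lo,len(T),r,cv2.boxPoints(r).round(1).tolist(),np.median(T[:,2]))
cv2.imwrite("pics/w2.png",p['frame'])
E
```

```text
3.3 [ 391.07222033 -248.78911279  240.5343819 ] [[0.141, 0.99, -0.001], [0.99, -0.141, -0.0], [-0.0, -0.001, -1.0]]
5057 [ 386.9980074  -350.3572816    -1.06778764] [ 514.63360154 -221.60754432  244.39723233]
93 917 ((481.1974792480469, -292.3113098144531), (119.44628143310547, 21.8021297454834), 81.96788787841797) [[462.1000061035156, -349.8999938964844], [483.6000061035156, -353.0], [500.29998779296875, -234.6999969482422], [478.70001220703125, -231.6999969482422]] 97.2690764144707
77 1384 ((450.46563720703125, -288.3182067871094), (119.49961853027344, 117.79856872558594), 82.05449676513672) [[383.8999938964844, -339.3999938964844], [500.5, -355.6000061035156], [517.0999755859375, -237.3000030517578], [400.3999938964844, -221.0]] 79.95488902864919
```

View pics/w2.png

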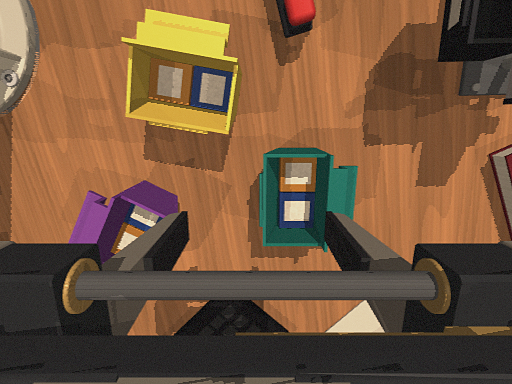

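Rail: lip top about z 148 (flange top 153.2), yaw about −6.8°, origin about (709, 32.6). The teal bin has yaw −8° and origin about (474.8, −291.4). The purple bin stands close behind the gripper's path, so I'll check that clearance and plan.

```bash
python3 - <<'E'
from rig import *
from h import *
p=dict(np.load("pics/top.npz"));p['fovy']=float(p['fovy']);w=cloud(p)
q=w[(w[...,2]>20)&(w[...,2]<130)&(w[...,0]<380)&(w[...,0]>150)&(w[...,1]<-200)&(w[...,1]>-420)]
print("purple",q.min(0),q.max(0)); 
for z in range(20,110,15):
    k=q[(q[:,2]>=z)&(q[:,2]<z+15)]
    if len(k): print(z,len(k),k[np.argmax(k[:,0])].round(),k[(k[:,1]>-320)&(k[:,1]<-240)][:,0].max())
s=state()
R=tool(-8,17.35)
plan(s['eef_pos'],s['ee_rot'],[((373.7,-277.1,147.5),R),((403.2,-281.3,52),R)])
E
```

```text
purple [ 150.14990482 -385.27107805   20.32579693] [ 280.34359146 -236.12981303  104.84389768]
20 329 [ 262. -275.   27.] 262.1980075552842
35 307 [ 275. -284.   48.] 274.6920340448422
50 124 [ 278. -286.   55.] 277.7479027371553
65 247 [ 277. -286.   72.] 277.43526574607137
80 186 [ 280. -287.   84.] 280.3435914624763
95 178 [ 219. -245.  101.] 219.37564742700877
delta_rot [[-0.84, 0.0, -0.01], [-0.84, 0.0, 0.0], [-0.85, 0.0, -0.01], [0.0, 0.0, 0.0], [0.0, 0.0, 0.0], [0.0, 0.0, 0.0]] 
travel [[-0.26, -0.12, 0.78], [-0.27, -0.19, 0.75], [-0.26, -0.27, 0.74], [0.0, 0.0, 0.83], [0.0, 0.0, 0.84], [-0.01, -0.01, 0.83]] 6
end [ 403.  -281.5   52. ]
```

{"method": "carry_out", "body": {"delta_rot": [[-0.84, 0, 0], [-0.84, 0, 0], [-0.84, 0, 0], [0, 0, 0], [0, 0, 0]], "travel": [[-0.26, -0.12, 0.78], [-0.27, -0.19, 0.75], [-0.26, -0.27, 0.74], [0, 0, 0], [0, 0, 0]], "jaw": [0.6, 0.6, 0.6, 0.6, 0.6]}}

```text
time_s: 3.85
eef_pos: [374.9, -275.9, 147.7]
ee_rot: [[0.141, 0.946, 0.293], [0.99, -0.135, -0.039], [0.002, 0.295, -0.955]]
ft_force: [0.5, -0.5, 0.5]
grip_width: 55.7
gripper_force: 0.0
```

```bash
python3 - <<'E'
from rig import *
from h import *
s=state();print(s['time_s'],s['eef_pos'],s['grip_width'],s['ee_rot'].round(3).tolist())
p=snapshot("wrist");w=cloud(p,p['tool_from_camera'])@s['ee_rot'].T+s['eef_pos']
m=mask(p,*TEAL)&(w[...,0]>360)&(w[...,0]<540)&(w[...,1]<-200)&(w[...,2]>-5)
P=w[m]
for lo,hi in((94,103),(77,84)):
    T=P[(P[:,2]>lo)&(P[:,2]<hi)];r=cv2.minAreaRect(T[:,:2].astype(np.float32));print(lo,len(T),r,np.median(T[:,2]))
b=(P[:,:2]-[474.8,-291.4])@Ro.from_euler('z',-8,degrees=True).as_matrix()[:2,:2]
k=b[:,0]<-40;
for z in range(40,84,5):
    j=k&(P[:,2]>=z)&(P[:,2]<z+5)
    if j.sum()>5: print(z,j.sum(),np.percentile(b[j,0],[2,50,98]).round(1))
plan(s['eef_pos'],s['ee_rot'],[((403.2,-281.3,52),tool(-8,17.35))])
E
```

```text
3.85 [ 374.87311734 -275.90067206  147.7028136 ] 55.65581048812131 [[0.141, 0.946, 0.293], [0.99, -0.135, -0.039], [0.002, 0.295, -0.955]]
94 2004 ((481.7720947265625, -285.2438049316406), (104.09313201904297, 22.453800201416016), 81.83415222167969) 97.3741897312168
77 1788 ((449.8906555175781, -288.32568359375), (120.00951385498047, 118.81304168701172), 81.97171020507812) 80.37221861582972
40 44 [-73.7 -54.3 -40.1]
45 47 [-66.4 -50.8 -40.2]
50 53 [-74.3 -54.7 -41. ]
55 67 [-76.9 -57.4 -41.1]
60 81 [-70.7 -58.3 -40.5]
65 88 [-78.9 -55.4 -41.2]
70 100 [-84.4 -60.1 -41.1]
75 650 [-84.6 -80.8 -44.2]
80 718 [-79.9 -77.4 -42.2]
delta_rot [[-0.01, 0.0, -0.01], [-0.01, -0.01, 0.0], [-0.01, 0.0, -0.01]] 
travel [[-0.01, -0.01, 0.83], [-0.02, 0.0, 0.84], [-0.01, -0.01, 0.83]] 3
end [ 403.3 -281.4   52. ]
```

{"method": "carry_out", "body": {"delta_rot": [[0, 0, 0], [0, 0, 0], [0, 0, 0], [0, 0, 0], [0, 0, 0], [0, 0, 0], [0, 0, 0], [0, 0, 0], [0, 0, 0], [0, 0, 0]], "travel": [[-0.01, 0, 0.83], [-0.02, 0, 0.84], [-0.01, -0.01, 0.83], [0, 0, 0], [0, 0, 0], [0, 0, 0], [0, 0, 0], [0, 0, 0], [0, 0, 0], [0, 0, 0]], "jaw": [0.6, 0.6, 0.6, 0.6, 0.3, 0.2, 0.1, 0, 0, 0], "grip_force": 50}}

```text
time_s: 4.9
eef_pos: [403.4, -282.5, 52.3]
ee_rot: [[0.14, 0.945, 0.295], [0.99, -0.133, -0.041], [0.0, 0.298, -0.955]]
ft_force: [0.3, -1.1, -4.3]
grip_width: 9.7
gripper_force: 50.0
```

{"method": "carry_out", "body": {"delta_rot": [[0, 0, 0], [0, 0, 0], [0, 0, 0], [0, 0, 0], [0, 0, 0], [0, 0, 0], [0, 0, 0]], "travel": [[0, 0.15, -0.48], [0, 0.3, -0.95], [0, 0.3, -0.95], [0, 0.3, -0.95], [0, 0, 0], [0, 0, 0], [0, 0, 0]], "jaw": [0, 0, 0, 0, 0, 0, 0]}}

```text
time_s: 5.6
eef_pos: [402.6, -281.4, 189.3]
ee_rot: [[0.139, 0.946, 0.292], [0.99, -0.134, -0.039], [0.002, 0.294, -0.956]]
ft_force: [-0.2, 0.6, -6.1]
grip_width: 9.7
gripper_force: 50.0
```

```bash
cat > sec.py <<'E'
import numpy as np
BIN=[(-4,0,0,97),(0,17,92,97),(13,17,74,92),(17,35,74,79),(0,8,32,42)]   # x0,x1,z0,z1
RAIL=[(0,4,-64,0),(4,22,-64,-44),(22,42,1,5),(42,46,-64,5),(4,42,-64,-44)]
def outline(b,s=1.0):
    x0,x1,z0,z1=b;X=np.linspace(x0,x1,int((x1-x0)/s)+2);Z=np.linspace(z0,z1,int((z1-z0)/s)+2)
    return np.vstack([np.c_[X,X*0+z0],np.c_[X,X*0+z1],np.c_[Z*0+x0,Z],np.c_[Z*0+x1,Z]])
def sd(P,b):
    d=np.stack([b[0]-P[...,0],P[...,0]-b[1],b[2]-P[...,1],P[...,1]-b[3]],-1);dx=np.maximum(d[...,0],d[...,1]);dz=np.maximum(d[...,2],d[...,3])
    return np.hypot(np.maximum(dx,0),np.maximum(dz,0))+np.minimum(np.maximum(dx,dz),0)
PB=np.vstack([outline(b) for b in BIN]);PR=np.vstack([outline(b) for b in RAIL])
def pose(th,f):  # foot tip (35,74) at rail f -> bin origin
    t=np.radians(th);M=np.array([[np.cos(t),np.sin(t)],[-np.sin(t),np.cos(t)]]);return M,np.array(f)-M@[35,74]
def clear(th,f):
    M,o=pose(th,f);A=PB@M.T+o;B=(PR-o)@M
    return min(min(sd(A,b).min() for b in RAIL),min(sd(B,b).min() for b in BIN))
E
cat > pp.py <<'E'
from sec import *
from scipy.sparse import coo_matrix
from scipy.sparse.csgraph import dijkstra
th=np.arange(0,45,4);fx=np.arange(4,40.1,1.);fz=np.arange(-40,31,1.)
# goal: upright, origin (-8.5,-92+3) -> foot tip (26.5,-15)
C=np.array([[[clear(t,(x,z)) for z in fz] for x in fx] for t in th])
i0,j0,k0=0,np.argmin(abs(fx-26.5)),np.argmin(abs(fz+15))
C[0,j0,k0]=max(C[0,j0,k0],.3)
N=C.size;idx=np.arange(N).reshape(C.shape);r=[];c=[];w=[]
for d in [(1,0,0),(0,1,0),(0,0,1),(0,1,1),(0,1,-1),(1,1,0),(1,-1,0),(1,0,1),(1,0,-1),(1,1,1),(1,1,-1),(1,-1,1),(1,-1,-1),(1,2,0),(1,-2,0),(1,2,1),(1,2,-1),(1,-2,1),(1,-2,-1)]:
    a=tuple(slice(max(0,-e),n-max(0,e)) for e,n in zip(d,C.shape));b=tuple(slice(max(0,e),n-max(0,-e)) for e,n in zip(d,C.shape))
    m=np.minimum(C[a],C[b]);ok=m>0.1;r+=list(idx[a][ok]);c+=list(idx[b][ok]);w+=list(np.linalg.norm(d)*(1+ (3/m[ok].clip(0.1,8))**2))
G=coo_matrix((w,(r,c)),shape=(N,N)).tocsr()
D,pr=dijkstra(G,directed=False,indices=idx[i0,j0,k0],return_predecessors=True)
S=idx[9:,:,np.argmin(abs(fz-25))];e=S.ravel()[np.argmin(D[S.ravel()])];print("cost",D[e])
while e>=0 and e!=-9999:
    i,j,k=np.unravel_index(e,C.shape);print(th[i],fx[j],fz[k],C[i,j,k].round(1));e=pr[e]
E
python3 pp.py; python3 - <<'E'
from rig import *
import numpy as np
s=state();print(s['time_s'],s['eef_pos'],s['ft_force'],s['ft_torque'],s['ee_rot'].round(3).tolist())
p=snapshot("scene");np.savez("pics/s2.npz",**p)
E
```

```text
cost 233.38825588597888
44 13.0 25.0 21.9
44 13.0 24.0 21.0
44 13.0 23.0 20.1
44 13.0 22.0 19.2
44 13.0 21.0 18.4
44 13.0 20.0 17.5
44 13.0 19.0 16.6
44 13.0 18.0 15.8
44 13.0 17.0 15.0
44 13.0 16.0 14.2
44 13.0 15.0 13.5
44 13.0 14.0 12.7
44 13.0 13.0 12.0
44 13.0 12.0 11.3
44 13.0 11.0 10.6
44 13.0 10.0 9.9
44 13.0 9.0 9.3
44 13.0 8.0 8.6
44 13.0 7.0 7.9
44 13.0 6.0 7.2
44 13.0 5.0 6.6
44 13.0 4.0 6.1
44 13.0 3.0 5.8
44 13.0 2.0 5.6
44 13.0 1.0 5.5
44 13.0 0.0 5.5
44 13.0 -1.0 5.5
44 13.0 -2.0 4.8
44 14.0 -3.0 4.5
44 14.0 -4.0 4.1
44 15.0 -5.0 4.0
44 16.0 -6.0 4.0
44 17.0 -7.0 4.0
44 18.0 -8.0 4.0
44 19.0 -9.0 3.9
44 20.0 -10.0 3.9
44 21.0 -11.0 3.9
44 22.0 -11.0 3.6
40 24.0 -12.0 3.7
36 26.0 -13.0 4.0
32 27.0 -13.0 4.2
28 28.0 -13.0 4.2
24 28.0 -14.0 3.7
20 28.0 -15.0 3.3
16 28.0 -15.0 2.9
12 28.0 -15.0 2.5
8 28.0 -15.0 2.2
4 27.0 -15.0 1.1
0 26.0 -15.0 0.3
5.6 [ 402.64670786 -281.37655679  189.25710455] [-0.18858992  0.59675723 -6.14937175] [ 0.04409334  0.72827537 -0.02634759] [[0.139, 0.946, 0.292], [0.99, -0.134, -0.039], [0.002, 0.294, -0.956]]
```

```bash
cat >> h.py <<'E'
RB=tool(0,17.35)                 # tool axes in the bin's frame
TB=np.array([-72.,-1.1,52.3])    # TCP in the bin's frame
RY=-6.8; RO=np.array([708.9,32.6]); LIP=148.
E
python3 - <<'E'
from rig import *
from h import *
p=snapshot("wrist");w=cloud(p,p['tool_from_camera'])@RB.T+TB
P=w[mask(p,*TEAL)&(abs(w[...,0])<120)&(abs(w[...,1])<90)&(w[...,2]>-5)&(w[...,2]<130)]
T=P[(P[:,0]>0)&(P[:,2]>90)]
print(len(T),np.percentile(T,[1,50,99],axis=0).round(1).tolist())
A=np.c_[T[:,:2],np.ones(len(T))];print("plane",np.linalg.lstsq(A,T[:,2],rcond=None)[0])
r=cv2.minAreaRect(P[P[:,2]>93][:,:2].astype(np.float32));print(r)
T=P[(P[:,0]<-5)&(P[:,2]>72)];print(np.percentile(T,[1,50,99],axis=0).round(1).tolist())
A=np.c_[T[:,:2],np.ones(len(T))];print("rim plane",np.linalg.lstsq(A,T[:,2],rcond=None)[0])
cv2.imwrite("pics/w3.png",p['frame'])
E
```

```text
2784 [[0.1, -43.5, 96.2], [8.7, 14.8, 97.5], [17.7, 46.6, 98.5]]
plane [-1.03013427e-02 -2.53378280e-03  9.75746824e+01]
((7.173550128936768, 7.438930511474609), (22.797229766845703, 105.02484893798828), 0.001766336034052074)
[[-83.2, -56.3, 73.2], [-76.7, 27.0, 80.3], [-8.2, 60.0, 82.4]]
rim plane [1.70662497e-02 1.04849962e-02 8.02316609e+01]
```

View pics/w3.png

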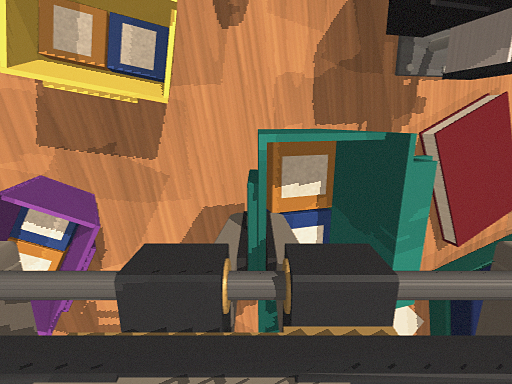

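The bin sits in the jaws as modelled: bridge top plane at z 97.5, no sag, bin between columns 250 and 435. I'll plan the carry to the staging pose, tipped 40° with the foot 60 mm above the lip.

```bash
cat >> h.py <<'E'
from sec import pose,clear
def wp(th,f,y=0.,lip=None):
    """tool pose that puts the bin tipped by th, foot tip at rail f=(x,z rel. lip), bin mid-width at rail y"""
    M,o=pose(th,f);Rr=Ro.from_euler('z',RY,degrees=True).as_matrix();Rb=Rr@Ro.from_euler('y',th,degrees=True).as_matrix()
    b=Rr@np.array([o[0],y,o[1]])+[*RO,LIP if lip is None else lip]
    return b+Rb@TB,Rb@RB
def where(s):
    """bin pose in the rail frame from state: tilt, yaw err, roll, foot tip (x,y,z)"""
    Rr=Ro.from_euler('z',RY,degrees=True).as_matrix();Rb=Rr.T@s['ee_rot']@RB.T;o=Rr.T@(s['eef_pos']-[*RO,LIP])-Rb@TB
    e=Ro.from_matrix(Rb).as_euler('ZXY',degrees=True);return dict(t=s['time_s'],tilt=e[2].round(2),yaw=e[0].round(2),roll=e[1].round(2),foot=(o+Rb@[35,0,74]).round(2).tolist(),org=o.round(2).tolist(),F=np.round(Rr.T@s['ft_force'],1).tolist(),M=np.round(Rr.T@s['ft_torque'],2).tolist())
E
python3 - <<'E'
from rig import *
from h import *
s=state();print(where(s));a=wp(40,(13,60));print(a[0])
plan(s['eef_pos'],s['ee_rot'],[((430,-180,260),tool(-8,5)),a])
E
```

```text
{'t': 5.7, 'tilt': np.float64(0.24), 'yaw': np.float64(-1.22), 'roll': np.float64(0.14), 'foot': [-159.56, -349.41, 62.54], 'org': [-194.86, -348.48, -11.31], 'F': [0.1, 0.2, -5.9], 'M': [-0.08, 0.76, -0.02]}
[626.43777572  41.32523216 260.15510982]
delta_rot [[0.44, 0.0, 0.0], [0.44, -0.01, 0.0], [0.44, -0.01, 0.0], [0.44, 0.0, -0.01], [0.45, 0.0, -0.02], [0.44, -0.01, -0.02], [0.45, 0.0, -0.02], [0.45, 0.0, -0.02], [0.44, 0.0, -0.01], [0.45, -0.01, -0.02], [0.45, 0.0, -0.02], [0.45, 0.0, -0.02]] 
travel [[0.65, 0.21, -0.4], [0.66, 0.18, -0.41], [0.65, 0.16, -0.41], [0.65, 0.14, -0.43], [0.68, 0.45, 0.04], [0.69, 0.46, 0.01], [0.68, 0.46, -0.01], [0.68, 0.46, -0.03], [0.68, 0.46, -0.06], [0.68, 0.45, -0.08], [0.68, 0.45, -0.11], [0.68, 0.45, -0.14]] 12
delta_rot [[0.44, -0.01, -0.02]] 
travel [[0.67, 0.44, -0.15]] 1
end [626.4  41.1 260. ]
```

{"method": "carry_out", "body": {"delta_rot": [[0.44, 0, 0], [0.44, 0, 0], [0.44, 0, 0], [0.44, 0, -0.02], [0.45, 0, -0.02], [0.45, 0, -0.02], [0.45, 0, -0.02], [0.45, 0, -0.02], [0.45, 0, -0.02], [0.45, 0, -0.02], [0.45, 0, -0.02], [0.45, 0, -0.02]], "travel": [[0.65, 0.21, -0.4], [0.66, 0.18, -0.41], [0.65, 0.16, -0.41], [0.65, 0.14, -0.43], [0.68, 0.45, 0.04], [0.68, 0.46, 0], [0.68, 0.46, 0], [0.68, 0.46, -0.03], [0.68, 0.46, -0.06], [0.68, 0.45, -0.08], [0.68, 0.45, -0.1], [0.68, 0.45, -0.14]], "jaw": [0, 0, 0, 0, 0, 0, 0, 0, 0, 0, 0, 0]}}

```text
time_s: 6.9
eef_pos: [606.0, 17.1, 260.3]
ee_rot: [[0.118, 0.935, -0.335], [0.993, -0.11, 0.042], [0.002, -0.338, -0.941]]
ft_force: [1.5, -0.5, -5.9]
grip_width: 9.7
gripper_force: 50.0
```

```bash
python3 - <<'E'
from rig import *
from h import *
s=state();print(where(s));plan(s['eef_pos'],s['ee_rot'],[wp(40,(13,60))])
E
```

```text
{'t': 6.9, 'tilt': np.float64(37.1), 'yaw': np.float64(0.02), 'roll': np.float64(0.13), 'foot': [-1.88, -26.29, 65.05], 'org': [-74.43, -26.22, 27.13], 'F': [1.6, -0.3, -5.9], 'M': [-0.17, -0.36, 0.04]}
delta_rot [[0.42, -0.02, 0.01]] 
travel [[0.66, 0.41, -0.14]] 1
end [626.4  41.3 260.1]
```

{"method": "carry_out", "body": {"delta_rot": [[0.42, -0.02, 0], [0, 0, 0], [0, 0, 0]], "travel": [[0.66, 0.41, -0.14], [0, 0, 0], [0, 0, 0]], "jaw": [0, 0, 0]}}

```text
time_s: 7.2
eef_pos: [625.7, 40.4, 259.4]
ee_rot: [[0.116, 0.917, -0.381], [0.993, -0.108, 0.044], [-0.0, -0.384, -0.923]]
ft_force: [-0.0, 0.1, -5.5]
grip_width: 9.6
gripper_force: 50.0
```

```bash
python3 - <<'E'
from rig import *
from h import *
s=state();print(where(s))
Rr=Ro.from_euler('z',RY,degrees=True).as_matrix()
p=snapshot("wrist");w=(cloud(p,p['tool_from_camera'])@s['ee_rot'].T+s['eef_pos']-[*RO,LIP])@Rr
f=p['frame'];t=snapshot("top");wt=(cloud(t)-[*RO,LIP])@Rr
hs=cv2.cvtColor(f,cv2.COLOR_BGR2HSV)
g=(hs[...,1]<60)
for n,W,S in(("wrist",w,g),("top",wt,cv2.cvtColor(t['frame'],cv2.COLOR_BGR2HSV)[...,1]<60)):
    for y0 in(-70,55,68,72):
        for nm,c in(("front",(abs(W[...,0])<8)&(W[...,2]<-8)&(W[...,2]>-50)),("liptop",(W[...,0]>-3)&(W[...,0]<7)&(W[...,2]>-4)&(W[...,2]<4)),("flange",(W[...,0]>24)&(W[...,0]<40)&(abs(W[...,2]-5)<6))):
            m=c&S&(abs(W[...,1]-y0)<12)
            if m.sum()>5: print(n,y0,nm,m.sum(),np.median(W[m],axis=0).round(1))
# neighbour bins' inner sides
for n,W,fr in(("wrist",w,f),("top",wt,t['frame'])):
    H=cv2.cvtColor(fr,cv2.COLOR_BGR2HSV);c=(W[...,2]>-30)&(W[...,2]<15)&(W[...,0]<-10)&(W[...,0]>-90)&(abs(W[...,1])<200)
    red=c&((H[...,0]<7)|(H[...,0]>173))&(H[...,1]>150);blk=c&(H[...,2]<60)&(W[...,1]<-70)
    for nm,m in(("red",red),("blk",blk)):
        if m.sum()>20: print(n,nm,m.sum(),np.percentile(W[m][:,1],[1,99]).round(1))
cv2.imwrite("pics/w4.png",f);cv2.imwrite("pics/t4.png",t['frame'][60:250,120:400])
E
```

```text
{'t': 7.2, 'tilt': np.float64(39.93), 'yaw': np.float64(0.11), 'roll': np.float64(-0.03), 'foot': [12.41, -0.8, 59.32], 'org': [-61.92, -0.96, 25.04], 'F': [-0.0, 0.1, -5.5], 'M': [-0.09, -0.41, 0.03]}
wrist -70 flange 66 [ 35.5 -60.9   5.1]
wrist 55 front 46 [  0.1  61.5 -26.9]
wrist 55 liptop 80 [ 2.  61.8  0. ]
wrist 55 flange 739 [32.1 55.2  5. ]
wrist 68 front 93 [  0.1  68.5 -26.8]
wrist 68 liptop 173 [ 2.  68.3 -0.1]
wrist 68 flange 774 [32.3 68.2  5.1]
wrist 72 front 93 [  0.1  71.8 -27.3]
wrist 72 liptop 175 [ 2.  71.7 -0.2]
wrist 72 flange 778 [32.1 72.6  5. ]
wrist red 2429 [ 83.4 171.6]
top red 236 [ 85.9 183.2]
top blk 137 [-185.1 -121.1]
```

View pics/w4.png

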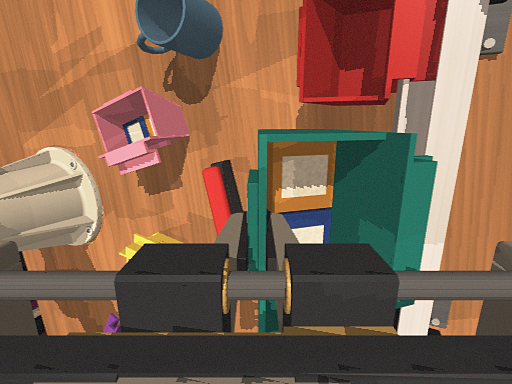

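The wrist view confirms the rail model: front face 0.1, lip top 0.0, flange 5.0 mm from expected values, with the red bin's inner edge at y about 84 and the teal hook over the rail at columns 415–440. Now I'll descend and insert.

```bash
python3 - <<'E'
from rig import *
from h import *
W=[(40,13,4),(40,13,0),(40,13.5,-3),(40,18,-8),(40,22,-11),(40,24,-12),(36,26,-13),(32,27,-13),(28,28,-13),(24,28,-14),(20,28,-15),(12,28,-15),(8,27.7,-15),(4,27.1,-15),(2,26.8,-15),(0,26.5,-15)]
W=np.array(W,float)
for a,b in zip(W[:-1],W[1:]): print(b,[round(clear(*(lambda v:(v[0],v[1:]))(a+(b-a)*k)),1) for k in(0.5,1)])
s=state()
plan(s['eef_pos'],s['ee_rot'],[wp(40,(13,22)),wp(40,(13,4))],tmm=20)
print('--')
p,R=wp(40,(13,4));plan(p,R,[wp(t,(x,z)) for t,x,z in W[1:6]],tmm=5,deg=2)
E
```

```text
[40. 13.  0.] [np.float64(5.8), np.float64(5.8)]
[40.  13.5 -3. ] [np.float64(4.8), np.float64(3.8)]
[40. 18. -8.] [np.float64(3.3), np.float64(2.9)]
[ 40.  22. -11.] [np.float64(3.0), np.float64(3.1)]
[ 40.  24. -12.] [np.float64(3.4), np.float64(3.7)]
[ 36.  26. -13.] [np.float64(3.8), np.float64(4.0)]
[ 32.  27. -13.] [np.float64(4.1), np.float64(4.2)]
[ 28.  28. -13.] [np.float64(4.2), np.float64(4.2)]
[ 24.  28. -14.] [np.float64(3.9), np.float64(3.7)]
[ 20.  28. -15.] [np.float64(3.6), np.float64(3.3)]
[ 12.  28. -15.] [np.float64(2.9), np.float64(2.5)]
[  8.   27.7 -15. ] [np.float64(2.2), np.float64(1.9)]
[  4.   27.1 -15. ] [np.float64(1.5), np.float64(1.2)]
[  2.   26.8 -15. ] [np.float64(1.0), np.float64(0.8)]
[  0.   26.5 -15. ] [np.float64(0.7), np.float64(0.5)]
delta_rot [[0.01, 0.0, 0.0], [0.01, 0.01, 0.0], [0.0, 0.0, 0.0]] 
travel [[0.03, 0.2, 0.45], [0.02, 0.2, 0.44], [0.0, 0.17, 0.42]] 3
end [626.2  41.3 204.1]
--
delta_rot [[0.0, 0.0, 0.0], [0.0, 0.0, 0.0], [0.0, 0.0, 0.0], [0.0, 0.0, 0.0], [0.0, 0.0, 0.0], [0.0, 0.0, 0.0], [0.0, 0.0, 0.0]] 
travel [[0.0, 0.04, 0.09], [0.0, 0.04, 0.07], [0.0, 0.08, 0.03], [0.0, 0.07, 0.04], [0.0, 0.06, 0.01], [0.0, 0.06, 0.02], [0.0, 0.06, 0.0]] 7
end [637.5  40.  188.2]
```

{"method": "carry_out", "body": {"delta_rot": [[0, 0, 0], [0, 0, 0], [0, 0, 0], [0, 0, 0], [0, 0, 0], [0, 0, 0]], "travel": [[0.02, 0.2, 0.45], [0.02, 0.2, 0.44], [0, 0.1, 0.22], [0, 0.07, 0.2], [0, 0, 0], [0, 0, 0]], "jaw": [0, 0, 0, 0, 0, 0]}}

```text
time_s: 7.9
eef_pos: [626.9, 41.2, 206.1]
ee_rot: [[0.118, 0.918, -0.378], [0.993, -0.109, 0.045], [-0.0, -0.381, -0.925]]
ft_force: [0.1, 0.0, -5.6]
grip_width: 9.8
gripper_force: 50.0
```

```bash
python3 - <<'E'
from rig import *
from h import *
s=state();print(where(s))
W=[(40,13,0),(40,13.5,-3),(40,18,-8),(40,22,-11),(40,24,-12)]
plan(s['eef_pos'],s['ee_rot'],[wp(t,(x,z)) for t,x,z in W],tmm=5,deg=2)
E
```

```text
{'t': 7.9, 'tilt': np.float64(39.72), 'yaw': np.float64(0.04), 'roll': np.float64(-0.0), 'foot': [13.77, -0.0, 6.39], 'org': [-60.44, -0.05, -28.17], 'F': [0.1, 0.0, -5.6], 'M': [-0.08, -0.44, 0.01]}
delta_rot [[0.02, 0.0, 0.0], [0.02, 0.0, 0.0], [0.0, 0.0, 0.0], [0.0, 0.0, 0.0], [0.0, 0.0, 0.0], [0.0, 0.0, 0.0], [0.0, 0.0, 0.0]] 
travel [[0.0, 0.02, 0.07], [0.0, 0.02, 0.07], [0.0, 0.04, 0.07], [0.0, 0.08, 0.03], [0.0, 0.08, 0.04], [0.0, 0.12, 0.03], [0.0, 0.05, 0.0]] 7
end [637.3  40.  188.3]
```

{"method": "carry_out", "body": {"delta_rot": [[0.02, 0, 0], [0.02, 0, 0], [0, 0, 0], [0, 0, 0], [0, 0, 0], [0, 0, 0], [0, 0, 0], [0, 0, 0], [0, 0, 0]], "travel": [[0, 0.02, 0.07], [0, 0.02, 0.07], [0, 0.04, 0.07], [0, 0.08, 0.03], [0, 0.08, 0.04], [0, 0.12, 0.03], [0, 0.05, 0], [0, 0, 0], [0, 0, 0]], "jaw": [0, 0, 0, 0, 0, 0, 0, 0, 0]}}

```text
time_s: 8.8
eef_pos: [637.1, 40.1, 187.6]
ee_rot: [[0.118, 0.916, -0.383], [0.993, -0.109, 0.045], [-0.0, -0.386, -0.923]]
ft_force: [-0.3, -0.2, -5.8]
grip_width: 10.0
gripper_force: 50.0
```

```bash
python3 - <<'E'
from rig import *
from h import *
s=state();print(where(s))
W=[(36,26,-13),(32,27,-13),(28,28,-13),(24,28,-14),(20,28,-15)]
plan(s['eef_pos'],s['ee_rot'],[wp(t,(x,z)) for t,x,z in W],tmm=12,deg=4.2)
E
```

```text
{'t': 8.8, 'tilt': np.float64(40.04), 'yaw': np.float64(0.04), 'roll': np.float64(-0.01), 'foot': [23.73, 0.15, -12.6], 'org': [-50.68, 0.09, -46.74], 'F': [-0.2, -0.3, -5.8], 'M': [-0.04, -0.44, 0.01]}
delta_rot [[-0.59, 0.0, 0.01], [-0.58, 0.0, 0.0], [-0.58, 0.0, 0.0], [-0.58, 0.0, 0.0], [-0.59, 0.0, 0.0]] 
travel [[0.0, 0.04, 0.18], [0.0, 0.01, 0.18], [0.0, 0.02, 0.19], [0.0, -0.01, 0.21], [0.0, -0.01, 0.21]] 5
end [629.5  41.  149.4]
```

{"method": "carry_out", "body": {"delta_rot": [[-0.3, 0, 0], [-0.29, 0, 0], [-0.29, 0, 0], [-0.29, 0, 0], [-0.29, 0, 0], [-0.29, 0, 0], [-0.29, 0, 0], [-0.29, 0, 0], [-0.29, 0, 0], [-0.3, 0, 0], [0, 0, 0], [0, 0, 0]], "travel": [[0, 0.02, 0.09], [0, 0.02, 0.09], [0, 0, 0.09], [0, 0.01, 0.09], [0, 0.01, 0.1], [0, 0.01, 0.09], [0, 0, 0.1], [0, -0.01, 0.11], [0, 0, 0.1], [0, -0.01, 0.11], [0, 0, 0], [0, 0, 0]], "jaw": [0, 0, 0, 0, 0, 0, 0, 0, 0, 0, 0, 0]}}

```text
time_s: 10.0
eef_pos: [629.8, 41.1, 149.7]
ee_rot: [[0.117, 0.992, -0.046], [0.993, -0.117, 0.005], [-0.0, -0.047, -0.999]]
ft_force: [1.0, -0.4, -6.1]
grip_width: 9.8
gripper_force: 50.0
```

```bash
python3 - <<'E'
from rig import *
from h import *
s=state();print(where(s))
W=[(16,28,-15),(12,28,-15),(8,27.7,-15)]
plan(s['eef_pos'],s['ee_rot'],[wp(t,(x,z)) for t,x,z in W],tmm=5,deg=2.1)
E
```

```text
{'t': 10.0, 'tilt': np.float64(20.03), 'yaw': np.float64(0.05), 'roll': np.float64(-0.01), 'foot': [28.4, 0.23, -14.61], 'org': [-29.83, 0.17, -72.14], 'F': [1.1, -0.3, -6.1], 'M': [-0.12, 0.16, 0.03]}
delta_rot [[-0.29, 0.0, 0.0], [-0.3, 0.0, 0.01], [-0.29, 0.0, 0.0], [-0.29, 0.0, 0.0], [-0.29, 0.0, 0.0], [-0.29, 0.0, 0.0]] 
travel [[0.0, -0.01, 0.1], [0.0, -0.02, 0.1], [0.0, 0.0, 0.1], [0.0, -0.01, 0.09], [0.0, -0.01, 0.1], [0.0, -0.02, 0.09]] 6
end [627.9  41.3 126.4]
```

{"method": "carry_out", "body": {"delta_rot": [[-0.29, 0, 0], [-0.3, 0, 0], [-0.29, 0, 0], [-0.29, 0, 0], [-0.29, 0, 0], [-0.29, 0, 0], [0, 0, 0], [0, 0, 0]], "travel": [[0, -0.01, 0.1], [0, -0.02, 0.1], [0, 0, 0.1], [0, -0.01, 0.09], [0, -0.01, 0.1], [0, -0.02, 0.09], [0, 0, 0], [0, 0, 0]], "jaw": [0, 0, 0, 0, 0, 0, 0, 0]}}

```text
time_s: 10.8
eef_pos: [628.4, 41.2, 126.2]
ee_rot: [[0.118, 0.98, 0.161], [0.993, -0.116, -0.019], [-0.0, 0.162, -0.987]]
ft_force: [0.5, 0.9, -6.1]
grip_width: 9.9
gripper_force: 50.0
```

```bash
python3 - <<'E'
from rig import *
from h import *
s=state();print(where(s),s['time_s'])
W=[(6,27.4,-15),(4,27.1,-15),(3,27,-15)]
plan(s['eef_pos'],s['ee_rot'],[wp(t,(x,z)) for t,x,z in W],tmm=5,deg=1.1)
p=snapshot("wrist");Rr=Ro.from_euler('z',RY,degrees=True).as_matrix()
# held bin and rail seen together
w=cloud(p,p['tool_from_camera']);b=w@RB.T+TB;r=(w@s['ee_rot'].T+s['eef_pos']-[*RO,LIP])@Rr
P=b[mask(p,*TEAL)&(b[...,0]>-6)&(b[...,0]<25)&(abs(b[...,1])<60)&(b[...,2]>90)&(b[...,2]<110)]
print("bridge top",np.percentile(P,[1,50,99],axis=0).round(1).tolist())
S=cv2.cvtColor(p['frame'],cv2.COLOR_BGR2HSV)[...,1]<60
for nm,c in(("front",(abs(r[...,0])<8)&(r[...,2]<-8)&(r[...,2]>-50)),("liptop",(r[...,0]>-3)&(r[...,0]<7)&(abs(r[...,2])<4)),("flange",(r[...,0]>24)&(r[...,0]<40)&(abs(r[...,2]-5)<6))):
    m=c&S&(r[...,1]>40)&(r[...,1]<84)
    if m.sum()>5: print(nm,m.sum(),np.median(r[m],axis=0).round(1))
E
```

```text
{'t': 10.8, 'tilt': np.float64(8.01), 'yaw': np.float64(0.04), 'roll': np.float64(-0.01), 'foot': [28.05, 0.18, -15.19], 'org': [-16.92, 0.13, -83.59], 'F': [0.4, 1.0, -6.1], 'M': [-0.03, 0.52, 0.01]} 10.8
delta_rot [[-0.15, 0.0, 0.0], [-0.14, 0.0, 0.01], [-0.15, 0.0, 0.0], [-0.14, 0.0, 0.0], [-0.15, 0.0, 0.0]] 
travel [[0.0, -0.01, 0.04], [0.0, -0.01, 0.05], [0.0, -0.01, 0.05], [0.0, -0.01, 0.04], [0.0, -0.01, 0.05]] 5
end [628.3  41.2 116.8]
bridge top [[-3.8, -42.9, 90.2], [2.4, 18.8, 97.3], [17.6, 58.5, 98.6]]
front 1465 [  0.   72.3 -25.4]
liptop 526 [ 0.6 72.5 -0.3]
flange 1990 [31.9 63.4  5.2]
```

{"method": "carry_out", "body": {"delta_rot": [[-0.15, 0, 0], [-0.14, 0, 0], [-0.15, 0, 0], [-0.14, 0, 0], [-0.15, 0, 0], [0, 0, 0], [0, 0, 0]], "travel": [[0, -0.01, 0.04], [0, -0.01, 0.05], [0, -0.01, 0.05], [0, -0.01, 0.04], [0, -0.01, 0.05], [0, 0, 0], [0, 0, 0]], "jaw": [0, 0, 0, 0, 0, 0, 0]}}

```text
time_s: 11.55
eef_pos: [628.0, 41.3, 116.5]
ee_rot: [[0.117, 0.962, 0.247], [0.993, -0.114, -0.029], [-0.0, 0.249, -0.968]]
ft_force: [-0.0, 0.0, -6.3]
grip_width: 9.9
gripper_force: 50.0
```

```bash
python3 - <<'E'
from rig import *
from h import *
s=state();print(where(s),s['time_s'])
plan(s['eef_pos'],s['ee_rot'],[wp(t,(x,z)) for t,x,z in [(0,26.5,-15)]],tmm=5,deg=1.1)
E
```

```text
{'t': 11.55, 'tilt': np.float64(2.92), 'yaw': np.float64(0.06), 'roll': np.float64(-0.01), 'foot': [26.62, 0.23, -15.24], 'org': [-12.11, 0.17, -87.36], 'F': [-0.0, 0.0, -6.3], 'M': [-0.1, 0.66, 0.03]} 11.55
delta_rot [[-0.14, 0.0, 0.0], [-0.14, 0.0, 0.01], [-0.15, 0.0, 0.0]] 
travel [[0.0, 0.0, 0.04], [0.0, -0.01, 0.05], [0.0, 0.0, 0.04]] 3
end [629.   41.1 111.4]
```

{"method": "carry_out", "body": {"delta_rot": [[-0.14, 0, 0], [-0.14, 0, 0], [-0.15, 0, 0], [0, 0, 0], [0, 0, 0]], "travel": [[0, 0, 0.04], [0, -0.01, 0.05], [0, 0, 0.04], [0, 0, 0], [0, 0, 0]], "jaw": [0, 0, 0, 0, 0]}}

```text
time_s: 12.05
eef_pos: [628.2, 41.1, 110.9]
ee_rot: [[0.118, 0.948, 0.295], [0.993, -0.112, -0.035], [-0.001, 0.297, -0.955]]
ft_force: [-5.1, 1.6, -5.8]
grip_width: 9.7
gripper_force: 50.0
```

```bash
python3 - <<'E'
from rig import *
from h import *
s=state();print(where(s),s['time_s'])
E
```

```text
{'t': 12.05, 'tilt': np.float64(0.05), 'yaw': np.float64(0.05), 'roll': np.float64(-0.03), 'foot': [25.86, 0.05, -15.54], 'org': [-9.21, -0.01, -89.5], 'F': [-5.2, 1.0, -5.8], 'M': [-0.03, 1.67, 0.03]} 12.05
```

Fx −5 N with the added moment means the rib is lightly touching the front wall. I'll ease back 0.4 mm and start lowering.

{"method": "carry_out", "body": {"delta_rot": [[0, 0, 0], [0, 0, 0], [0, 0, 0], [0, 0, 0], [0, 0, 0]], "travel": [[0, -0.01, 0], [0, -0.006, 0.02], [0, -0.006, 0.02], [0, 0, 0], [0, 0, 0]], "jaw": [0, 0, 0, 0, 0]}}

```text
time_s: 12.55
eef_pos: [628.2, 41.1, 109.5]
ee_rot: [[0.118, 0.948, 0.296], [0.993, -0.112, -0.035], [-0.0, 0.298, -0.955]]
ft_force: [-7.2, 0.7, -2.2]
grip_width: 9.5
gripper_force: 50.0
```

```bash
python3 - <<'E'
from rig import *
from h import *
s=state();print(where(s),s['time_s'])
E
```

```text
{'t': 12.55, 'tilt': np.float64(0.02), 'yaw': np.float64(0.04), 'roll': np.float64(-0.02), 'foot': [25.86, 0.05, -16.8], 'org': [-9.17, 0.0, -90.79], 'F': [-7.2, -0.2, -2.2], 'M': [-0.09, 1.67, -0.03]} 12.55
```

{"method": "carry_out", "body": {"delta_rot": [[0, 0, 0], [0, 0, 0], [0, 0, 0], [0, 0, 0]], "travel": [[0, -0.01, -0.003], [0, -0.01, -0.003], [0, 0, 0], [0, 0, 0]], "jaw": [0, 0, 0, 0]}}

```text
time_s: 12.95
eef_pos: [628.2, 41.2, 109.7]
ee_rot: [[0.118, 0.948, 0.297], [0.993, -0.112, -0.035], [-0.0, 0.299, -0.954]]
ft_force: [-1.4, -1.0, -7.2]
grip_width: 10.0
gripper_force: 50.0
```

```bash
python3 - <<'E'
from rig import *
from h import *
s=state();print(where(s),s['time_s'])
E
```

```text
{'t': 12.95, 'tilt': np.float64(-0.06), 'yaw': np.float64(0.05), 'roll': np.float64(-0.01), 'foot': [25.82, 0.13, -16.49], 'org': [-9.1, 0.09, -90.53], 'F': [-1.2, -1.1, -7.2], 'M': [-0.17, 1.21, 0.03]} 12.95
```

{"method": "carry_out", "body": {"delta_rot": [[0.07, 0, 0], [0, 0, 0], [0, 0, 0]], "travel": [[0, 0, 0], [0, 0, 0], [0, 0, 0]], "jaw": [0, 0, 0]}}

```text
time_s: 13.25
eef_pos: [628.3, 41.2, 109.9]
ee_rot: [[0.118, 0.95, 0.289], [0.993, -0.112, -0.034], [-0.0, 0.291, -0.957]]
ft_force: [-2.4, 0.2, -5.7]
grip_width: 9.9
gripper_force: 50.0
```

```bash
python3 - <<'E'
from rig import *
from h import *
s=state();print(where(s),s['time_s'],s['gripper_force'])
p=snapshot("wrist");Rr=Ro.from_euler('z',RY,degrees=True).as_matrix()
w=cloud(p,p['tool_from_camera']);b=w@RB.T+TB;r=(w@s['ee_rot'].T+s['eef_pos']-[*RO,LIP])@Rr
t=mask(p,*TEAL)
P=b[t&(b[...,0]>2)&(b[...,0]<25)&(abs(b[...,1])<60)&(b[...,2]>93)&(b[...,2]<110)]
print("bridge top(bin)",np.percentile(P,[1,50,99],axis=0).round(1).tolist(),np.linalg.lstsq(np.c_[P[:,:2],np.ones(len(P))],P[:,2],rcond=None)[0])
P=r[t&(b[...,0]>2)&(b[...,0]<25)&(abs(b[...,1])<60)&(b[...,2]>93)&(b[...,2]<110)]
print("bridge top(rail)",np.percentile(P,[1,50,99],axis=0).round(1).tolist(),np.linalg.lstsq(np.c_[P[:,:2],np.ones(len(P))],P[:,2],rcond=None)[0])
S=cv2.cvtColor(p['frame'],cv2.COLOR_BGR2HSV)[...,1]<60
for nm,c in(("front",(abs(r[...,0])<8)&(r[...,2]<-8)&(r[...,2]>-50)),("liptop",(r[...,0]>-3)&(r[...,0]<7)&(abs(r[...,2])<4)),("flange",(r[...,0]>24)&(r[...,0]<40)&(abs(r[...,2]-5)<6))):
    m=c&S&(r[...,1]>50)&(r[...,1]<84)
    if m.sum()>5: print(nm,m.sum(),np.median(r[m],axis=0).round(1))
E
```

```text
{'t': 13.25, 'tilt': np.float64(0.41), 'yaw': np.float64(0.05), 'roll': np.float64(-0.0), 'foot': [26.06, 0.23, -17.2], 'org': [-9.46, 0.2, -90.95], 'F': [-2.4, -0.0, -5.7], 'M': [-0.13, 0.99, 0.02]} 13.25 49.99709129333496
bridge top(bin) [[2.1, -43.9, 96.2], [9.9, 13.5, 97.4], [18.2, 44.8, 98.5]] [-6.42797606e-03 -2.53570003e-03  9.74857959e+01]
bridge top(rail) [[-6.6, -43.7, 5.1], [1.1, 13.7, 6.4], [9.4, 45.0, 7.4]] [-1.34310469e-02 -2.56414115e-03  6.41523931e+00]
front 1924 [ -0.   72.2 -25.4]
liptop 687 [ 0.6 70.3 -0.2]
flange 1330 [31.6 67.3  5.2]
```

{"method": "carry_out", "body": {"delta_rot": [[0, 0, 0], [0, 0, 0], [0, 0, 0], [0, 0, 0]], "travel": [[0, -0.01, 0.01], [0, -0.007, 0.02], [0, 0, 0], [0, 0, 0]], "jaw": [0, 0, 0, 0]}}

```text
time_s: 13.7
eef_pos: [628.2, 41.3, 108.6]
ee_rot: [[0.118, 0.95, 0.29], [0.993, -0.112, -0.034], [0.0, 0.292, -0.956]]
ft_force: [1.5, 0.1, -4.9]
grip_width: 9.6
gripper_force: 50.0
```

```bash
python3 - <<'E'
from rig import *
from h import *
s=state();print(where(s),s['time_s'],s['gripper_force'])
E
```

```text
{'t': 13.7, 'tilt': np.float64(0.38), 'yaw': np.float64(0.05), 'roll': np.float64(0.0), 'foot': [25.96, 0.28, -18.42], 'org': [-9.53, 0.25, -92.19], 'F': [1.4, 0.3, -4.9], 'M': [-0.04, 0.59, -0.01]} 13.7 49.99741852283478
```

{"method": "carry_out", "body": {"delta_rot": [[0, 0, 0], [0, 0, 0], [0, 0, 0], [0, 0, 0]], "travel": [[0, -0.002, 0.01], [0, -0.002, 0.01], [0, 0, 0], [0, 0, 0]], "jaw": [0, 0, 0, 0]}}

```text
time_s: 14.1
eef_pos: [628.2, 41.3, 108.2]
ee_rot: [[0.118, 0.95, 0.29], [0.993, -0.112, -0.034], [0.0, 0.292, -0.956]]
ft_force: [-5.9, 0.3, 5.2]
grip_width: 9.7
gripper_force: 50.0
```

```bash
python3 - <<'E'
from rig import *
from h import *
s=state();print(where(s),s['time_s'],s['gripper_force'])
E
```

```text
{'t': 14.1, 'tilt': np.float64(0.36), 'yaw': np.float64(0.05), 'roll': np.float64(0.01), 'foot': [25.97, 0.32, -18.75], 'org': [-9.5, 0.3, -92.53], 'F': [-5.9, -0.4, 5.2], 'M': [-0.05, 0.29, -0.05]} 14.1 50.01548230648041
```

Weight has transferred: Fz went from −6 to +5 N. I'll check the seating by eye before releasing.

```bash
cat > chk.py <<'E'
from rig import *
from h import *
s=state();print(where(s))
p=snapshot("wrist");Rr=Ro.from_euler('z',RY,degrees=True).as_matrix()
w=cloud(p,p['tool_from_camera']);r=(w@s['ee_rot'].T+s['eef_pos']-[*RO,LIP])@Rr
t=mask(p,*TEAL)
P=r[t&(r[...,0]>-7)&(r[...,0]<14)&(abs(r[...,1])<60)&(r[...,2]>1)&(r[...,2]<14)]
print("bridge top(rail)",np.percentile(P,[1,50,99],axis=0).round(1).tolist(),np.linalg.lstsq(np.c_[P[:,:2],np.ones(len(P))],P[:,2],rcond=None)[0])
Q=r[t&(r[...,0]<-12)&(r[...,0]>-100)&(r[...,2]>-22)&(r[...,2]<0)&(abs(r[...,1])<70)]
print("rim y,x",np.percentile(Q,[1,50,99],axis=0).round(1).tolist())
cv2.imwrite("pics/w9.png",p['frame'])
E
python3 chk.py
```

```text
{'t': 14.1, 'tilt': np.float64(0.36), 'yaw': np.float64(0.05), 'roll': np.float64(0.01), 'foot': [25.97, 0.32, -18.75], 'org': [-9.5, 0.3, -92.53], 'F': [-5.9, -0.4, 5.2], 'M': [-0.05, 0.29, -0.05]}
bridge top(rail) [[-6.9, -43.7, 4.0], [0.8, 13.9, 5.2], [9.1, 45.1, 6.2]] [-1.06472243e-02 -1.06262723e-03  5.19710061e+00]
rim y,x [[-92.2, -56.1, -21.5], [-79.9, 26.5, -11.7], [-12.0, 60.2, -0.7]]
```

The bridge top sits at 5.2 mm above the lip (expected 5), so it is seated. Releasing gently.

{"method": "carry_out", "body": {"delta_rot": [[0, 0, 0], [0, 0, 0], [0, 0, 0], [0, 0, 0], [0, 0, 0], [0, 0, 0], [0, 0, 0], [0, 0, 0]], "travel": [[0, 0, -0.005], [0, 0, 0], [0, 0, 0], [0, 0, 0], [0, 0, 0], [0, 0, 0], [0, 0, 0], [0, 0, 0]], "jaw": [0, 0, 0.12, 0.16, 0.25, 0.35, 0.5, 0.5], "grip_force": 20}}

```text
time_s: 14.95
eef_pos: [627.7, 41.2, 107.7]
ee_rot: [[0.118, 0.95, 0.289], [0.993, -0.112, -0.034], [-0.0, 0.291, -0.957]]
ft_force: [0.9, -0.6, -0.5]
grip_width: 44.5
gripper_force: 0.0
```

```bash
python3 chk.py
```

```text
{'t': 14.95, 'tilt': np.float64(0.43), 'yaw': np.float64(0.05), 'roll': np.float64(-0.01), 'foot': [25.54, 0.16, -19.45], 'org': [-10.02, 0.12, -93.18], 'F': [1.0, -0.5, -0.5], 'M': [-0.11, 0.2, 0.04]}
bridge top(rail) [[-6.8, -1.2, 3.6], [0.1, 23.6, 5.2], [7.8, 45.2, 6.3]] [ 1.00209367e-02 -2.51841346e-03  5.19551964e+00]
rim y,x [[-93.0, -58.5, -21.6], [-50.9, 23.4, -13.0], [-12.1, 60.2, -0.5]]
```

Released with the bin staying put and no contact force. Withdrawing along the fingers, then up.

{"method": "carry_out", "body": {"delta_rot": [[0, 0, 0], [0, 0, 0], [0, 0, 0], [0, 0, 0], [0, 0, 0], [0, 0, 0], [0, 0, 0], [0, 0, 0], [0, 0, 0]], "travel": [[0, 0, -0.2], [0, 0, -0.4], [0, 0, -0.8], [0, 0, -0.8], [0, 0, -0.8], [0, 0, -0.8], [0, 0, -0.8], [0, 0, 0], [0, 0, 0]], "jaw": [0.5, 0.5, 0.5, 0.5, 0.5, 0.5, 0.5, 0.5, 0.5]}}

```text
time_s: 15.9
eef_pos: [574.5, 47.7, 285.6]
ee_rot: [[0.117, 0.949, 0.292], [0.993, -0.112, -0.034], [0.001, 0.294, -0.956]]
ft_force: [0.8, -0.4, -0.9]
grip_width: 46.2
gripper_force: 0.0
```

```bash
python3 chk.py; python3 - <<'E'
from rig import *
from h import *
p=snapshot("scene");cv2.imwrite("pics/fin.png",cv2.resize(p['frame'][150:350,100:400],None,fx=2.4,fy=2.4))
E
```

```text
{'t': 15.9, 'tilt': np.float64(0.28), 'yaw': np.float64(0.06), 'roll': np.float64(0.03), 'foot': [-28.1, 0.28, 158.76], 'org': [-63.46, 0.29, 84.93], 'F': [0.8, -0.3, -0.9], 'M': [-0.06, 0.23, -0.03]}
bridge top(rail) [[-6.9, -43.3, 3.7], [0.5, 3.1, 5.3], [8.0, 45.1, 6.6]] [ 1.46680354e-02 -9.22195178e-04  5.25542959e+00]
rim y,x [[-92.9, -59.2, -21.6], [-51.3, 4.7, -13.0], [-12.1, 60.1, -0.7]]
```

View pics/fin.png

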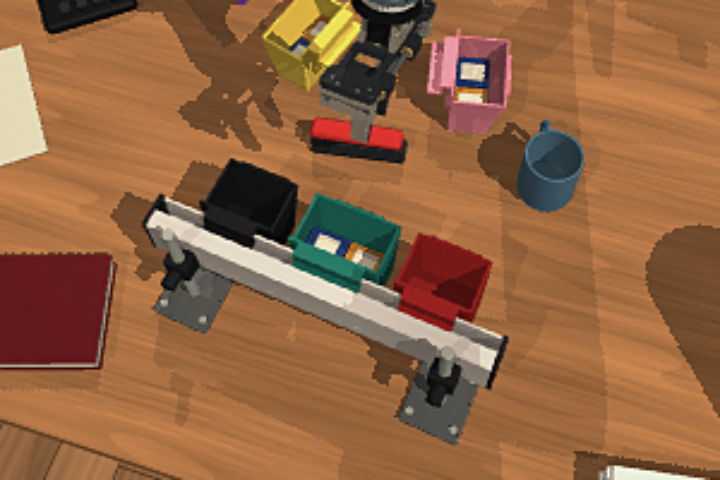

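The picture shows the teal bin at (345,240), hanging plumb and centred between the black bin (250,200) and the red bin (445,280). The mug and stapler have not been touched, and the arm is clear.

```bash
python3 -c "
from rig import *
print(finish_job())"
```

```text
the job is handed in; nothing more can be done
None
```

The teal bin hangs seated and plumb on the rail, midway between the red and black bins; I let go only after feeling its weight on the lip, and the job was handed in at about 16 s of the 54 s allowed.

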